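Turn the model cabinet in its spray jig and hold the spring mask open at the mark

ROBOT

A 6-joint arm with a two-finger parallel gripper is mounted at the origin on the work surface. World frame = base frame: x ahead of the robot, y to its left, z up, the work surface at z = 0. Lengths are in m, angles in degrees, forces in N, time in s.
With the tool pointing down it reaches from about 0.25 to 0.725 m from the base axis. Payload 9.7 kg.
Tool frame: the origin (TCP) lies on the centre line of the jaws, within the pads' length; the fingertips stand 19 mm ahead of it and the grasp point (between the pads) is the TCP; z points along the fingers, y is the direction in which the jaws open and shut (so a half turn about z gives the same grasp; the last joint's range is limited). The gripper opens to 85 mm and grips with 20 to 120 N. Pads are 22 mm wide; open, the fingers measure 114 mm over their backs; the gripper's body (76 mm by 85 mm) begins 54 mm behind the grasp point. The pads swing forward as they close: fully open they stand 13 mm farther back than shut.
Start: joints at [63.999, 4.979, 10.078, 95.1, 0, 90], TCP at [0.241, 0.494, 0.25] pointing down, gripper open.
Joint ranges: [-179.16, 179.16], [-48.56, 103.87], [-65.8, 70.77], [-126.05, 130.52], [-82.76, 87.17], [-180, 180]. Speed limits (degrees/s): [127.2, 127.2, 147.25, 180, 180, 180].

INTERFACE

Orientations are given as [roll, pitch, yaw] about the fixed x, y, z axes, in that order (R = Rz(yaw) Ry(pitch) Rx(roll)).
In Python, from workcell import bot gives the robot as it stands.
- The arm moves only by the tool servo_tool, never from a script. Its argument "motion" is a list that holds one entry, the list of rows, each a list of 6 numbers: the shift along the tool's x, y, z in mm, then the turn, a rotation vector about the tool's x, y, z in rad. A call has 1 to 5 rows; each row shifts and turns the commanded pose from where the row before left it, along the tool's axes as they then stand; what a row does not reach is not made up. A row lasts 1/10 s, in which the tool goes at most 50 mm and 8.59 degrees, less where a joint would pass 70% of its speed; a pose out of reach is approached as far as the arm can. A call is refused whole if a number of a shift passes 50 or a number of a turn 0.15, either way. A call with a gripper value outside its range is refused whole. "gripper" is the finger opening in mm, from 0 to 85.4, set as the call begins (left out, the last holds). The fingers move at their own pace and stop on an object; "newtons" is the grip in N (left out, the last holds). Time passes only in rows, so rows that do not move let the fingers close. It gives the time, the measured TCP pose, the force and the opening at its end, in the units of the state.
- bot.get_obs(): the state, without advancing time (a new reading comes with each control period).
- bot.camera(name): name is "scene" or "top"; returns a dict with "color" (480x640x3 uint8, red, green, blue), "fx", "fy", "cx", "cy" (pixels), "k1" (the pictures are not rectified: a ray, as slopes to the right and down, at radius r is drawn at 1 + k1 r^2 times it, then the intrinsics apply), "R" (3x3) and "t" (3): a world point X has camera coordinates R X + t. Camera axes: x right, y down, z forward; pixel columns grow to the right and rows downward; lengths in m; the calibration is good to about 2 mm. A picture is of the moment at which its call begins. There is no depth.
- bot.job_done(): hands the job in, once; it reports no verdict.
Trained networks look in a picture, given as the dict that the camera call returned (one of the last four; its "shot" number tells which), for a name from the list of things; names that differ only in an ending like _2 or _b are one class to them, and where a whole thing is asked for, a point or a joint stands for the part that bears it (a point fixed in the world has none). Each returns a list of dicts, best first, with "confidence" (0 to 1); they miss things now and then, are a little off and sometimes report something else, mostly with a low value. They report only what shows in the picture. A call takes as long as a camera call. They do not tell look-alikes from the thing itself.
- bot.look_for(picture, label): "rect" ([left, top, width, height] in pixels, round what is visible of it).
The state is a dict: "time": time; "q": joint angles; "qd": joint speeds; "joint_efforts": joint torques, N m; "ee_pos": TCP position; "tcp_rot": TCP orientation; "wrist_force": force on the tool from outside, world axes, zero at the start; "torque": the same for the moment, N m; "opening": finger opening in m.
Only numpy, scipy, OpenCV 4.12 (cv2) and the standard library are available. Lean on these libraries where they do the work, as an engineer would, in place of code of your own. Each camera call takes 0.05 s, during which the arm holds its last target.

TASK

In the spray jig, give the little red tool cabinet a quarter turn so that its bare white front faces the blue mask, seat it flat on the jig and centred between the jaws again, and slide the loose jaw up snug against it. Then pull the spring-return mask by its yellow handle until its pointer meets the red mark, and finish while still holding it there: it springs back if you let go. Leave the paint jar, the loose wheel and the two model seats where they are.

Things in the scene. Friction and masses are not known exactly. Their poses are not given: they have to be found in the camera images.
- jig: Spray jig fixed to the bench, turned a little. Aluminium plate 12 mm thick, x -55 to 110, y -140 to 160 mm from its origin (on the bench, below the seat). Fixed steel jaw at +y: face at y = 22 mm, 16 thick, 50 long in x, 16 high above the plate; sliding jaw opposite at -y; mask slide along y at x = 60 mm, with a black spring barrel (r 11, top 35 mm above the bench) at y -125 to -50.
- seat (a point): Centre of the seat: the point on top of the base plate (12 mm above the bench) where the middle of the cabinet's underside belongs once clamped. Axes as the jig.
- chest: The part: cast model tool cabinet, solid block 60 (own x) x 44 (own y) x 66 mm, 120 to 240 g, red, black top panel; its +x face, a white band from above, is the bare front. Origin: centre of underside. Starts upright, loose between the jaws, front to the fixed jaw (jig +y); belongs with the front to jig +x (the mask). Its 44 mm width can be gripped above the jaws.
- chest_front (a point): Centre of the bare white front: 30 mm along +x and 33 mm above the cabinet's origin.
- jaw (a joint): Sliding jaw, m: 0 = fully back (78 mm between the jaw faces), growing as it slides along jig +y towards the fixed jaw; 0.034 leaves 44 mm between the faces. Starts at 0 to 0.010. Stiff slide (about 4 N), stays where it is left. Jaw 50 (x) x 16 (y) x 16 mm high like the fixed one.
- jaw_tab (a point): Centre of the top of the sliding jaw's upright black tab, 30 (jig x) x 12 (jig y) mm, 69 mm above the bench, 52 mm behind (-y of) the jaw's face; grip or push it. Axes as the jig. A stem 20 mm wide and 10 mm high joins it to the jaw.
- mask: Spring-return spray mask: blue upright panel 4 (x) x 64 (y) x 62 mm on a blue foot 24 mm wide, 8 mm high, that runs out to +y and carries the yellow handle. Axes as the jig; origin under the panel, 12.5 mm above the bench, jig x = 60 mm, jig y = 0 when shut. Slides along jig +y, at most 65 mm; the spring pulls it shut with about 3.6 N plus 1.2 N per 10 mm.
- mask_handle (a point): Centre of the top face of the yellow handle: an upright tab 28 (jig x) x 12 (jig y) mm, its top about 78 mm above the bench, with free space on both y sides down to the foot (top of the foot 58 mm below this point). At mask y = +85 mm. Axes as the jig.
- mask_pointer (a point): Tip of the yellow pointer, a 4 mm wide finger pointing to jig +x on the mask's foot, moving along the white scale; at mask y = +60 mm.
- mark_line (a point): The red mark: a red line, 20 mm long and 5 mm wide, across the white scale; this is its middle; set differently each time, 28 to 50 mm along jig +y from the pointer of the shut mask. Flat on the jig, a tight fit that stays put. Axes as the jig. The pointer meets it when both have the same jig y.
- jar: Bystander: small green paint jar, 34 mm diameter, 50 mm high, on the bench on the robot's side of the jig. Origin at underside.
- wheel: Bystander: black model wheel lying flat, 48 mm diameter, 20 mm thick, on the robot's side of the jig. Origin at underside.
- seat_orange: Bystander: orange model car seat, 34 x 30 x 59 mm, on the far side of the jig. Origin at underside.
- seat_green: Bystander: green model car seat, 34 x 30 x 59 mm, on the far side of the jig. Origin at underside.
There are look-alikes about, which are no part of the job. Several things have the shape of the chest; the one meant has the colours described above.

How it is judged (in metres and radians):
On the way, in this order (a step that is already met when the one before it is completed fails the run):
1. the cabinet stands flat on the seat with its white front towards the mask, the sliding jaw is snug against it and the mask is still shut (x of chest in the frame of seat between -0.01 and 0.01 m and y of chest in the frame of seat between -0.005 and 0.005 m and z of chest in the frame of seat below 0.003 m and angle between chest's own z axis and vertical below 0.06 rad and angle between the x axis of chest and the x axis of jig, either way round below 0.1 rad and x of chest_front in the frame of seat above 0.015 m and value of joint jaw above 0.031 m and y of mask in the frame of jig below 0.006 m), for 0.2 s.
2. the mask is pulled out so that its pointer meets the red mark (y of mask_pointer in the frame of mark_line between -0.005 and 0.005 m), for 0.3 s.
At the end, for the whole second after the job is handed in: Cabinet flat and upright on the plate (3 mm), front to the mask (0.1 rad), within 10 mm (jig x) and 5 mm (jig y) of the seat centre, sliding jaw within 3 mm of snug; mask pointer within 5 mm of the red mark, still, held by the fingers (over 2.5 N) (all of step 2 and x of chest in the frame of seat between -0.01 and 0.01 m and y of chest in the frame of seat between -0.005 and 0.005 m and z of chest in the frame of seat below 0.003 m and angle between chest's own z axis and vertical below 0.06 rad and angle between the x axis of chest and the x axis of jig, either way round below 0.1 rad and x of chest_front in the frame of seat above 0.015 m and value of joint jaw above 0.031 m and contact force between the fingers and mask above 2.5 N and linear speed of mask below 0.01 m/s and linear speed of chest below 0.02 m/s); the arm keeps its last pose, push and grip.
It fails at once if a bystander is displaced by more than 20 mm (distance of any of jar, wheel, seat_orange, seat_green from where it was at the start of the episode above 0.02 m).
It also fails if it takes over 56 s, if anything falls off the work surface, if the arm or the gripper's body presses on something with over 40 N, if the wrist force passes 120 N, or if a joint passes its speed limit or range.

## Working session

There is one attempt and no reset: what is moved stays moved. The work goes in short steps, Python scripts to look and compute and a tool call to move; the robot and the scene stay as the last step left them, time stands still between calls to the robot, and variables do not carry over. Pictures are saved under pics/ and viewed, and the job is handed in when it is done.

Besides the shell and the picture viewer there is one more tool, called after "Emit:" as name(argument=value, ...), one argument or row to a line, values as JSON. servo_tool: Moves the arm, as the interface text tells. Its arguments: {"type":"object","properties":{"motion":{"type":"array","items":{"type":"array","items":{"type":"array","items":{"type":"number"}}}},"gripper":{"type":"number"},"newtons":{"type":"number"}},"required":["motion"]}

```bash
mkdir -p pics; cat > h.py <<'E'
import numpy as np,cv2
from workcell import bot
def shot(n,fn=None):
    p=bot.camera(n)
    if fn: cv2.imwrite('pics/'+fn,cv2.cvtColor(p['color'],cv2.COLOR_RGB2BGR))
    return p
def proj(p,X):
    c=np.array(p['R'])@np.array(X,float)+np.array(p['t']); s=c[:2]/c[2]; s=s*(1+p['k1']*(s@s))
    return np.array([p['fx']*s[0]+p['cx'],p['fy']*s[1]+p['cy']])
def back(p,uv,z):
    d=np.array([(uv[0]-p['cx'])/p['fx'],(uv[1]-p['cy'])/p['fy']]); s=d.copy()
    for _ in range(30): s=d/(1+p['k1']*(s@s))
    R=np.array(p['R']);t=np.array(p['t']); C=-R.T@t; r=R.T@np.array([s[0],s[1],1]); return C+r*(z-C[2])/r[2]
E
python3 - <<'E'
from h import *
for n in('scene','top'):
    p=shot(n,n+'0.png'); R=np.array(p['R']); print(n,-R.T@np.array(p['t']),R[2],p['k1'],p['fx'])
    for l in('chest','jaw_tab','mask_handle','mask_pointer','mark_line','jar','wheel','mask','seat_orange','seat_green'):
        print(l,[(d['rect'],round(d['confidence'],2)) for d in bot.look_for(p,l)][:3])
print(bot.get_obs())
E
```

```text
scene [ 1.00001379 -0.12726807  0.5878498 ] [-0.65984736  0.18194411 -0.72903896] 0.010891764324303908 437.8946037035873
chest [([190.1, 249.8, 48.2, 59.3], 0.92), ([311.2, 153.2, 30.9, 49.6], 0.74), ([320.1, 225.6, 44.2, 46.8], 0.67)]
jaw_tab [([278.6, 237.9, 38.6, 41.4], 0.8)]
mask_handle [([324.2, 246.6, 94.5, 48.8], 0.87)]
mask_pointer [([325.4, 246.3, 90.9, 52.1], 0.77)]
mark_line []
jar [([295.4, 197.8, 17.3, 29.2], 0.75)]
wheel [([355.9, 200.7, 26.8, 25.0], 0.59), ([324.3, 247.3, 93.3, 50.3], 0.59)]
mask [([327.2, 245.4, 91.4, 51.7], 0.66)]
seat_orange [([300.6, 338.6, 24.8, 43.1], 0.75)]
seat_green [([389.7, 321.1, 27.7, 42.1], 0.72), ([358.4, 202.1, 23.2, 24.2], 0.48), ([276.9, 241.3, 41.5, 31.1], 0.43)]
top [0.38533279 0.01694139 0.87304989] [ 0.23182093  0.00967527 -0.97271036] -0.1347824658175884 502.89683295091396
chest [([295.1, 235.6, 41.7, 41.6], 0.94), ([416.6, 242.3, 50.8, 49.5], 0.94), ([274.4, 358.3, 26.3, 38.8], 0.92)]
jaw_tab [([343.1, 254.0, 38.4, 29.8], 0.95)]
mask_handle [([265.2, 200.7, 81.3, 34.0], 0.83)]
mask_pointer [([258.8, 203.0, 87.6, 32.1], 0.77)]
ma
[... 249 characters left out ...]
, 0.75)]
seat_green [([294.5, 153.4, 23.1, 19.0], 0.69)]
{'time': 1.1, 'q': array([6.40007351e+01, 4.97952133e+00, 1.00788954e+01, 9.50991559e+01,
       8.76057026e-04, 8.99996392e+01]), 'qd': array([-0.05913818,  0.08032423,  0.00104434,  0.00802207, -0.02875362,
        0.01391108]), 'joint_efforts': array([-6.56295542e-04, -5.20103216e+01,  4.64873028e+01,  1.62217450e-03,
       -1.36025546e-04,  9.85146556e-06]), 'ee_pos': array([0.2410959 , 0.49434522, 0.25028429]), 'tcp_rot': array([ 1.79999782e+02, -8.76055651e-04,  1.54001096e+02]), 'wrist_force': array([-0.35210529,  0.06972386,  0.03112484]), 'torque': array([-0.00100642,  0.02819639,  0.01123324]), 'opening': 0.0856580369273378}
```

```bash
python3 - <<'E'
import cv2
a=cv2.imread('pics/top0.png')[140:400,220:480]; cv2.imwrite('pics/top0c.png',cv2.resize(a,(780,600)[:1]*1+(780,) if 0 else (600,600),interpolation=cv2.INTER_CUBIC))
b=cv2.imread('pics/scene0.png')[140:400,180:440]; cv2.imwrite('pics/scene0c.png',cv2.resize(b,(600,600),interpolation=cv2.INTER_CUBIC))
E
```

```text
(no output)
```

View pics/top0c.png

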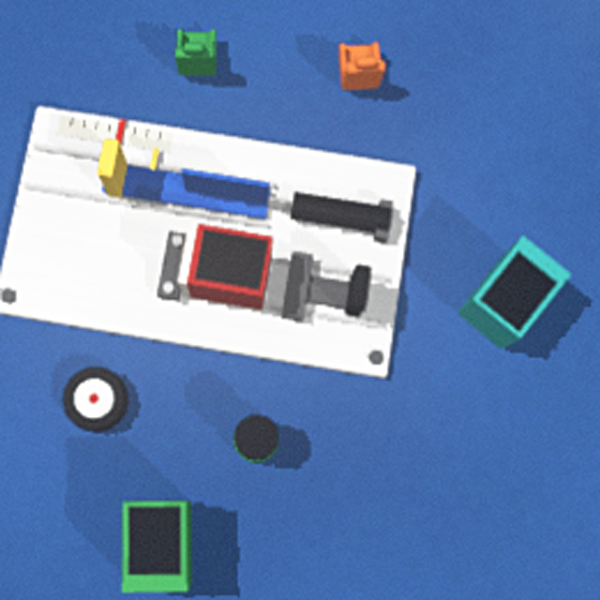

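View pics/scene0c.png

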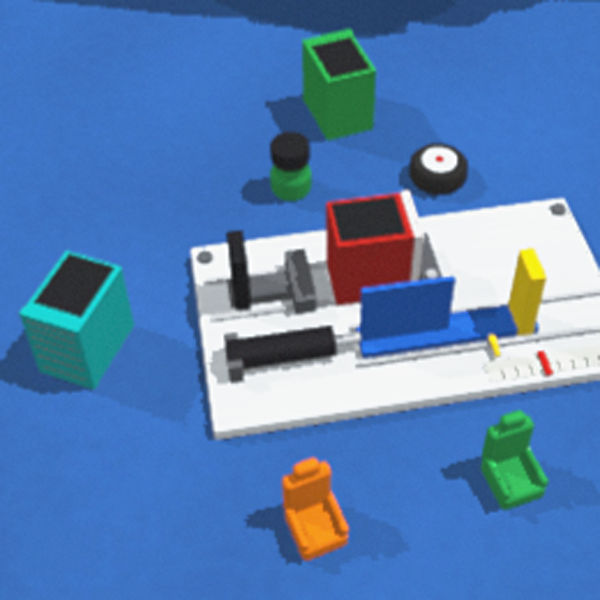

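```bash
cat >> h.py <<'E'
def jw(P,pts):
    c,s=np.cos(P[2]),np.sin(P[2]); pts=np.atleast_2d(np.array(pts,float))/1000
    return np.c_[P[0]+c*pts[:,0]-s*pts[:,1],P[1]+s*pts[:,0]+c*pts[:,1],pts[:,2]]
E
python3 - <<'E'
from h import *
from scipy.optimize import least_squares
T=bot.camera('top'); S=bot.camera('scene')
k=260/600
def f(o,L): return [(np.array(a)*k+o,b) for a,b in L]
top=f((220,140),[((38,107),(110,160,12)),((415,167),(110,-140,12)),((388,378),(-55,-140,12))])
sc=f((180,140),[((190,247),(-55,-140,12)),((214,434),(110,-140,12)),((566,199),(-55,160,12))])
def res(P,which=None):
    r=[]
    for p,L in ((T,top),(S,sc)):
        for uv,X in L: r.append(proj(p,jw(P,X)[0])-uv)
    return np.ravel(r)
o=least_squares(res,[.45,0,0]); P=o.x; print(P,np.degrees(P[2])); print(o.fun.reshape(-1,2).round(1))
np.save('P.npy',P)
# chest outline top: draw overlays
def draw(p,fn,x0,y0,w):
    im=cv2.cvtColor(p['color'],cv2.COLOR_RGB2BGR)[y0:y0+w,x0:x0+w]; s=4; im=cv2.resize(im,None,fx=600/w,fy=600/w,interpolation=cv2.INTER_CUBIC); s=600/w
    def pl(pts,c,closed=True):
        q=np.array([(proj(p,x)-(x0,y0)+.5)*s for x in jw(P,pts)]); cv2.polylines(im,[np.int32(q*8).reshape(-1,1,2)],closed,c,1,cv2.LINE_AA,3)
    pl([(-55,-140,12),(110,-140,12),(110,160,12),(-55,160,12)],(0,0,255))
    pl([(-22,-30,78),(22,-30,78),(22,30,78),(-22,30,78)],(0,255,0))
    pl([(-25,22,28),(25,22,28),(25,38,28),(-25,38,28)],(255,0,255))
    pl([(58,-32,74.5),(62,-32,74.5),(62,32,74.5),(58,32,74.5)],(0,255,255))
    pl([(46,79,78),(74,79,78),(74,91,78),(46,91,78)],(0,0,255))
    pl([(-15,-114,69),(15,-114,69),(15,-102,69),(-15,-102,69)],(0,255,0))
    cv2.imwrite('pics/'+fn,im)
draw(T,'ovt.png',225,170,180); draw(S,'ovs.png',250,200,190)
E
```

```text
[ 0.54490177  0.05456281 -0.10612105] -6.08028802752981
[[-0.7 -1.2]
 [ 0.2 -0.9]
 [-0.9 -0.8]
 [-0.4 -0.1]
 [-0.9 -1.3]
 [-0.9 -1. ]]
```

View pics/ovt.png

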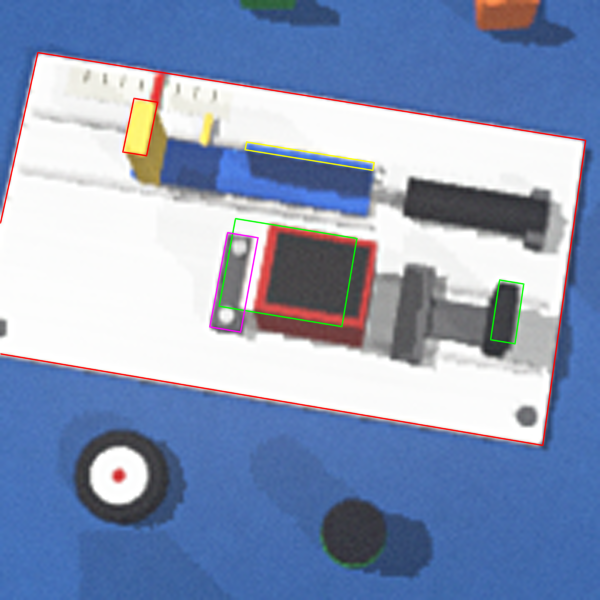

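View pics/ovs.png

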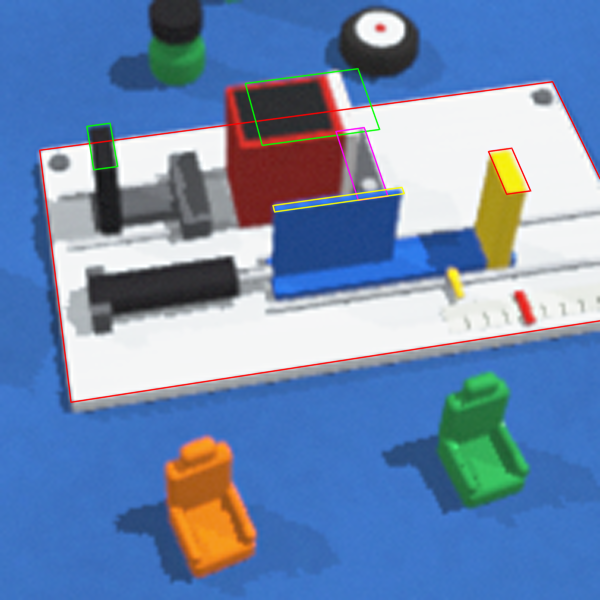

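```bash
python3 - <<'E'
from h import *
T=bot.camera('top'); S=bot.camera('scene'); P=np.load('P.npy')
def tj(X):
    d=X[:2]-P[:2]; c,s=np.cos(P[2]),np.sin(P[2]); return (np.array([c*d[0]+s*d[1],-s*d[0]+c*d[1]])*1000).round(1)
s1=600/180; s2=600/190
def t(a,z): return tj(back(T,np.array(a)/s1-.5+(225,170),z/1000))
def sc(a,z): return tj(back(S,np.array(a)/s2-.5+(250,200),z/1000))
print('chest top',t((377,241),78),t((361,331),78),t((272,227),78),t((257,313),78))
print('scene',sc((226,88),78),sc((238,149),78),sc((348,137),78))
print('tab top', t((498,286),69),t((521,288),69),sc((88,128),69),sc((111,124),69))
print('mark',t((160,88),12),sc((525,307),12)); print('ptr',t((209,118),18),sc((459,296),14))
for n,p,x0,y0,w in(('z1.png',T,295,228,50),('z2.png',S,315,215,60),('z3.png',T,240,180,60)):
    im=cv2.cvtColor(p['color'],cv2.COLOR_RGB2BGR)[y0:y0+w,x0:x0+w]; cv2.imwrite('pics/'+n,cv2.resize(im,(600,600),interpolation=cv2.INTER_NEAREST))
a=cv2.imread('pics/z1.png');b=cv2.imread('pics/z2.png')
cv2.imwrite('pics/zz.png',cv2.resize(np.hstack([a,b]),(800,400)))
E
```

```text
chest top [ 22.2 -40.1] [-22.8 -39.6] [20.6 11.5] [-22.4  11.2]
scene [-20.2 -40.3] [ 22.5 -42.1] [24.4 13.4]
tab top [  11.7 -101.9] [  12.6 -113.2] [ -13.4 -113.4] [ -14.  -101.4]
mark [100.9  90. ] [95.7 92. ]
ptr [86.9 60. ] [84.6 60.6]
```

View pics/zz.png

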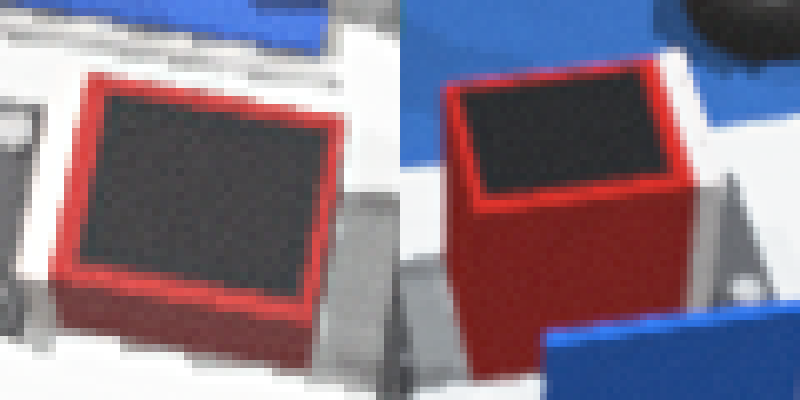

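```bash
cat >> h.py <<'E'
import json
def wyaw(v): return (v+180)%360-180
def plan(tgt,N,jig=True,start=None):
    """tgt jig mm (x,y,z) & yaw deg rel. to jig"""
    P=np.load('P.npy'); o=bot.get_obs(); p=np.array(o['ee_pos']); r=np.array(o['tcp_rot'])
    g=jw(P,[tgt[:3]])[0]; yaw=np.radians(r[2]); dy=np.radians(wyaw(tgt[3]+np.degrees(P[2])-r[2]))
    print('t',round(o['time'],2),'pos',p.round(4),'rot',r.round(2),'open',round(o['opening']*1000,1),'goal',g.round(4),'dyaw',round(np.degrees(dy),2),'F',np.round(o['wrist_force'],1))
    rows=[];pc=p.copy()
    w=round(-dy/N,3)
    for i in range(N):
        d=(g-pc)/(N-i); c,s=np.cos(yaw),np.sin(yaw)
        v=[round(1000*(c*d[0]+s*d[1]),1),round(1000*(s*d[0]-c*d[1]),1),round(-1000*d[2],1)]
        rows.append(v+[0,0,w]); pc=pc+np.array([c*v[0]+s*v[1],s*v[0]-c*v[1],-v[2]])/1000; yaw-=w
    for i in range(0,N,5): print(json.dumps([rows[i:i+5]]))
    print('q',np.round(o['q'],1))
E
python3 -c "
from h import *
plan((0,-10,200,-90),14)"
```

```text
t 1.3 pos [0.2411 0.4943 0.2503] rot [180.  -0. 154.] open 85.3 goal [0.5438 0.0446 0.2   ] dyaw 109.92 F [ 0.3  0.2 -0.1]
[[[-33.5, -19.4, 3.6, 0, 0, -0.137], [-30.6, -23.8, 3.6, 0, 0, -0.137], [-27.0, -27.7, 3.6, 0, 0, -0.137], [-23.0, -31.2, 3.6, 0, 0, -0.137], [-18.5, -34.0, 3.6, 0, 0, -0.137]]]
[[[-13.7, -36.2, 3.6, 0, 0, -0.137], [-8.6, -37.8, 3.6, 0, 0, -0.137], [-3.4, -38.6, 3.6, 0, 0, -0.137], [1.9, -38.7, 3.6, 0, 0, -0.137], [7.2, -38.0, 3.6, 0, 0, -0.137]]]
[[[12.3, -36.7, 3.6, 0, 0, -0.137], [17.2, -34.7, 3.6, 0, 0, -0.137], [21.8, -32.0, 3.5, 0, 0, -0.137], [26.0, -28.7, 3.6, 0, 0, -0.137]]]
q [64.   5.  10.1 95.1  0.  90. ]
```

Emit:
servo_tool(
  motion=[
    [[-33.5, -19.4, 3.6, 0, 0, -0.137], [-30.6, -23.8, 3.6, 0, 0, -0.137], [-27, -27.7, 3.6, 0, 0, -0.137], [-23, -31.2, 3.6, 0, 0, -0.137], [-18.5, -34, 3.6, 0, 0, -0.137]],
  ],
  gripper=64,
  newtons=40,
)

```text
time: 1.8
ee_pos: [0.3498, 0.3324, 0.2323]
tcp_rot: [180.0, 0.0, -166.4]
wrist_force: [0.4, 0.8, 0.5]
opening: 0.0643
```

Emit:
servo_tool(
  motion=[
    [[-13.7, -36.2, 3.6, 0, 0, -0.137], [-8.6, -37.8, 3.6, 0, 0, -0.137], [-3.4, -38.6, 3.6, 0, 0, -0.137], [1.9, -38.7, 3.6, 0, 0, -0.137], [7.2, -38, 3.6, 0, 0, -0.137]],
  ],
)

```text
time: 2.3
ee_pos: [0.4581, 0.1716, 0.2143]
tcp_rot: [-180.0, 0.0, -127.2]
wrist_force: [0.8, 0.5, -0.1]
opening: 0.064
```

Emit:
servo_tool(
  motion=[
    [[12.3, -36.7, 3.6, 0, 0, -0.137], [17.2, -34.7, 3.6, 0, 0, -0.137], [21.8, -32, 3.5, 0, 0, -0.137], [26, -28.7, 3.6, 0, 0, -0.137], [0, 0, 0, 0, 0, 0]],
  ],
)

```text
time: 2.8
ee_pos: [0.5453, 0.0413, 0.1988]
tcp_rot: [180.0, -0.1, -96.0]
wrist_force: [-0.5, 0.4, -0.7]
opening: 0.0641
```

```bash
python3 -c "
from h import *
plan((0,-10,58,-90),6)"
```

```text
t 2.8 pos [0.5453 0.0413 0.1988] rot [ 1.7995e+02 -5.0000e-02 -9.5970e+01] open 64.1 goal [0.5438 0.0446 0.058 ] dyaw -0.11 F [-0.5  0.4 -0.7]
[[[-0.5, 0.3, 23.5, 0, 0, 0.0], [-0.5, 0.3, 23.5, 0, 0, 0.0], [-0.5, 0.3, 23.5, 0, 0, 0.0], [-0.6, 0.3, 23.4, 0, 0, 0.0], [-0.5, 0.3, 23.5, 0, 0, 0.0]]]
[[[-0.6, 0.3, 23.4, 0, 0, 0.0]]]
q [  4.4   3.8   3.2  89.4  -0.  -79.7]
```

Emit:
servo_tool(
  motion=[
    [[0, 0, 30, 0, 0, 0], [0, 0, 30, 0, 0, 0], [0, 0, 20, 0, 0, 0], [0, 0, 0, 0, 0, 0], [0, 0, 0, 0, 0, 0]],
  ],
)

```text
time: 3.3
ee_pos: [0.5438, 0.0449, 0.1207]
tcp_rot: [-180.0, 0.0, -96.1]
wrist_force: [-0.1, -1.2, 0.0]
opening: 0.0644
```

```bash
python3 - <<'E'
from h import *
plan((0,-10,58,-90),4)
for n,x0,y0,w in(('top',225,170,180),('scene',250,150,190)):
    p=shot(n); im=cv2.cvtColor(p['color'],cv2.COLOR_RGB2BGR)[y0:y0+w,x0:x0+w]; cv2.imwrite('pics/a_%s.png'%n,cv2.resize(im,(400,400),interpolation=cv2.INTER_CUBIC))
cv2.imwrite('pics/a.png',np.hstack([cv2.imread('pics/a_top.png'),cv2.imread('pics/a_scene.png')]))
E
```

```text
t 3.3 pos [0.5438 0.0449 0.1207] rot [-180.      0.    -96.12] open 64.4 goal [0.5438 0.0446 0.058 ] dyaw 0.04 F [-0.1 -1.2  0. ]
[[[0.1, -0.0, 15.7, 0, 0, -0.0], [0.1, -0.0, 15.7, 0, 0, -0.0], [0.0, -0.1, 15.6, 0, 0, -0.0], [0.1, -0.0, 15.7, 0, 0, -0.0]]]
q [  4.7   3.8  -5.5  80.7   0.  -79.2]
```

View pics/a.png

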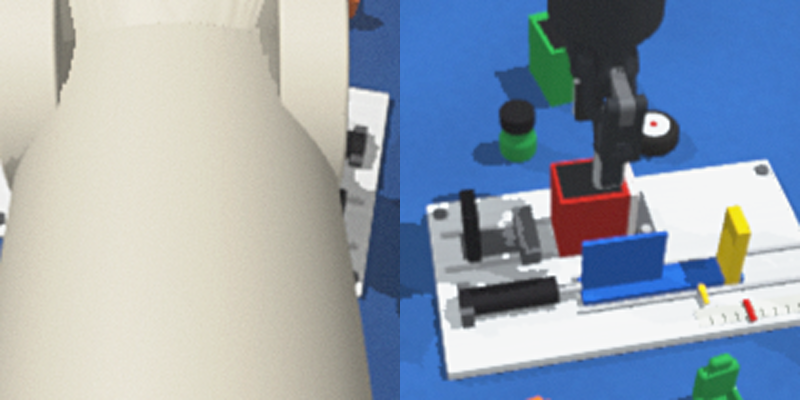

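Emit:
servo_tool(
  motion=[
    [[0, 0, 20, 0, 0, 0], [0, 0, 20, 0, 0, 0], [0, 0, 15, 0, 0, 0], [0, 0, 7, 0, 0, 0], [0, 0, 0, 0, 0, 0]],
  ],
)

```text
time: 3.9
ee_pos: [0.5436, 0.0446, 0.0576]
tcp_rot: [180.0, -0.0, -96.1]
wrist_force: [-1.1, -1.0, 0.3]
opening: 0.0638
```

Emit:
servo_tool(
  motion=[
    [[0, 0, 0, 0, 0, 0], [0, 0, 0, 0, 0, 0], [0, 0, 0, 0, 0, 0], [0, 0, 0, 0, 0, 0], [0, 0, 0, 0, 0, 0]],
  ],
  gripper=30,
  newtons=40,
)

```text
time: 4.4
ee_pos: [0.5445, 0.0447, 0.0592]
tcp_rot: [-179.9, 0.0, -96.1]
wrist_force: [-0.5, 0.5, 6.5]
opening: 0.0436
```

Emit:
servo_tool(
  motion=[
    [[0, 0, -6, 0, 0, 0], [0, 0, -12, 0, 0, 0], [0, 0, -12, 0, 0, 0], [0, 0, -4, 0, 0, 0], [0, 0, 0, 0, 0, 0]],
  ],
)

```text
time: 4.9
ee_pos: [0.5444, 0.0446, 0.0931]
tcp_rot: [-179.9, 0.0, -96.1]
wrist_force: [-0.4, 0.7, -1.3]
opening: 0.0434
```

```bash
python3 - <<'E'
from h import *
plan((0,-3.5,92,-180),12)
p=shot('scene'); im=cv2.cvtColor(p['color'],cv2.COLOR_RGB2BGR)[150:340,250:440]; cv2.imwrite('pics/b.png',cv2.resize(im,(500,500),interpolation=cv2.INTER_CUBIC))
E
```

```text
t 4.9 pos [0.5444 0.0446 0.0931] rot [-1.799e+02  2.000e-02 -9.611e+01] open 43.4 goal [0.5445 0.0511 0.092 ] dyaw -89.97 F [-0.4  0.7 -1.3]
[[[-0.5, 0.0, 0.1, 0, 0, 0.131], [-0.5, 0.1, 0.1, 0, 0, 0.131], [-0.5, 0.2, 0.1, 0, 0, 0.131], [-0.5, 0.3, 0.1, 0, 0, 0.131], [-0.4, 0.3, 0.1, 0, 0, 0.131]]]
[[[-0.4, 0.4, 0.1, 0, 0, 0.131], [-0.3, 0.4, 0.1, 0, 0, 0.131], [-0.3, 0.5, 0.1, 0, 0, 0.131], [-0.2, 0.5, 0.1, 0, 0, 0.131], [-0.2, 0.5, 0.1, 0, 0, 0.131]]]
[[[-0.1, 0.5, 0.1, 0, 0, 0.131], [-0.0, 0.6, 0.0, 0, 0, 0.131]]]
q [  4.7   4.2  -8.1  77.6  -0.  -79.2]
```

View pics/b.png

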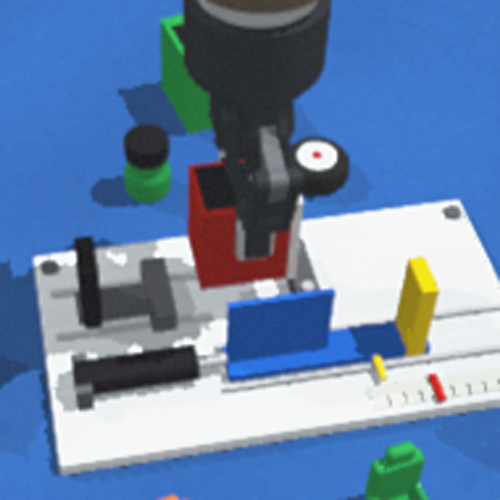

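The cabinet is lifted level and clear of the jaws. Next I turn it.

Emit:
servo_tool(
  motion=[
    [[-0.5, 0, 0.1, 0, 0, 0.06], [-0.5, 0.1, 0.1, 0, 0, 0.131], [-0.5, 0.2, 0.1, 0, 0, 0.131], [-0.5, 0.3, 0.1, 0, 0, 0.131], [-0.4, 0.3, 0.1, 0, 0, 0.131]],
  ],
)

```text
time: 5.45
ee_pos: [0.5434, 0.0472, 0.0908]
tcp_rot: [180.0, -0.0, -129.9]
wrist_force: [0.2, 0.4, -1.6]
opening: 0.0438
```

Emit:
servo_tool(
  motion=[
    [[-0.4, 0.4, 0.1, 0, 0, 0.131], [-0.3, 0.4, 0.1, 0, 0, 0.131], [-0.3, 0.5, 0.1, 0, 0, 0.131], [-0.2, 0.5, 0.1, 0, 0, 0.131], [-0.2, 0.5, 0.1, 0, 0, 0.131]],
  ],
)

```text
time: 5.95
ee_pos: [0.5432, 0.0499, 0.0903]
tcp_rot: [180.0, -0.1, -167.4]
wrist_force: [0.1, 0.4, -2.0]
opening: 0.0437
```

Emit:
servo_tool(
  motion=[
    [[-0.1, 0.5, 0.1, 0, 0, 0.131], [0, 0.6, 0, 0, 0, 0.131], [0, 0, 0, 0, 0, 0.071], [0, 0, 0, 0, 0, 0], [0, 0, 0, 0, 0, 0]],
  ],
)

```text
time: 6.45
ee_pos: [0.5433, 0.051, 0.0905]
tcp_rot: [-180.0, -0.0, 174.0]
wrist_force: [0.5, 0.1, -0.8]
opening: 0.0437
```

```bash
python3 - <<'E'
from h import *
plan((0,-3.5,59.5,-180),4)
p=shot('scene'); im=cv2.cvtColor(p['color'],cv2.COLOR_RGB2BGR)[170:320,260:410]; cv2.imwrite('pics/c.png',cv2.resize(im,(600,600),interpolation=cv2.INTER_CUBIC))
E
```

```text
t 6.45 pos [0.5433 0.051  0.0905] rot [-1.7999e+02 -4.0000e-02  1.7396e+02] open 43.7 goal [0.5445 0.0511 0.0595] dyaw -0.04 F [ 0.5  0.1 -0.8]
[[[-0.3, 0.0, 7.7, 0, 0, 0.0], [-0.3, 0.1, 7.8, 0, 0, 0.0], [-0.3, 0.0, 7.7, 0, 0, 0.0], [-0.3, 0.1, 7.8, 0, 0, 0.0]]]
q [ 5.4  4.3 -8.3 77.4 -0.  11.4]
```

View pics/c.png

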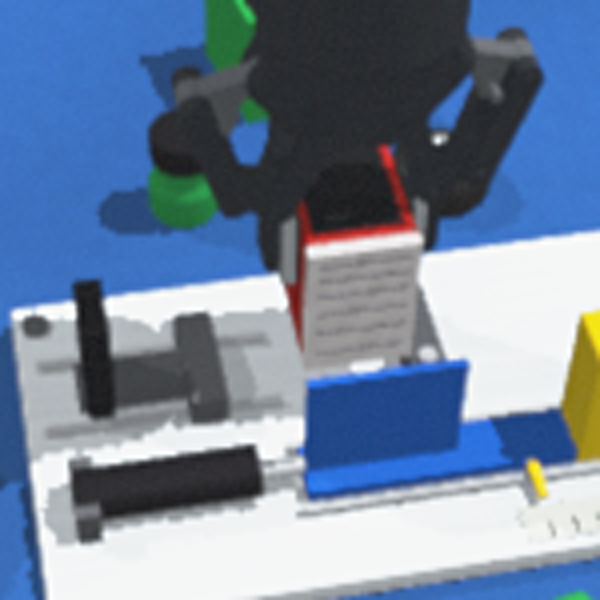

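Emit:
servo_tool(
  motion=[
    [[-0.6, 0, 10, 0, 0, 0], [-0.6, 0, 10, 0, 0, 0], [0, 0, 8, 0, 0, 0], [0, 0, 2, 0, 0, 0], [0, 0, 0, 0, 0, 0]],
  ],
)

```text
time: 7.0
ee_pos: [0.5443, 0.0509, 0.0603]
tcp_rot: [-180.0, -0.1, 173.8]
wrist_force: [-0.3, 0.7, -1.2]
opening: 0.0437
```

```bash
python3 - <<'E'
from h import *
plan((0,-3.5,59.5,-180),1)
p=shot('scene'); im=cv2.cvtColor(p['color'],cv2.COLOR_RGB2BGR)[190:310,280:400]; im=cv2.resize(im,(600,600),interpolation=cv2.INTER_CUBIC)
P=np.load('P.npy')
for x,y in((0,0),(0,-3.5)):
  q=np.array([(proj(p,X)-(280,190)+.5)*5 for X in jw(P,[(x-30,y-22,78),(x+30,y-22,78),(x+30,y+22,78),(x-30,y+22,78)])]); cv2.polylines(im,[np.int32(q)],True,(0,255,0) if y else (255,0,255),1)
cv2.imwrite('pics/d.png',im)
E
```

```text
t 7.0 pos [0.5443 0.0509 0.0603] rot [-1.7999e+02 -5.0000e-02  1.7383e+02] open 43.7 goal [0.5445 0.0511 0.0595] dyaw 0.09 F [-0.3  0.7 -1.2]
[[[-0.2, 0.2, 0.8, 0, 0, -0.002]]]
q [  5.3   5.2 -10.7  74.1   0.   11.5]
```

View pics/d.png

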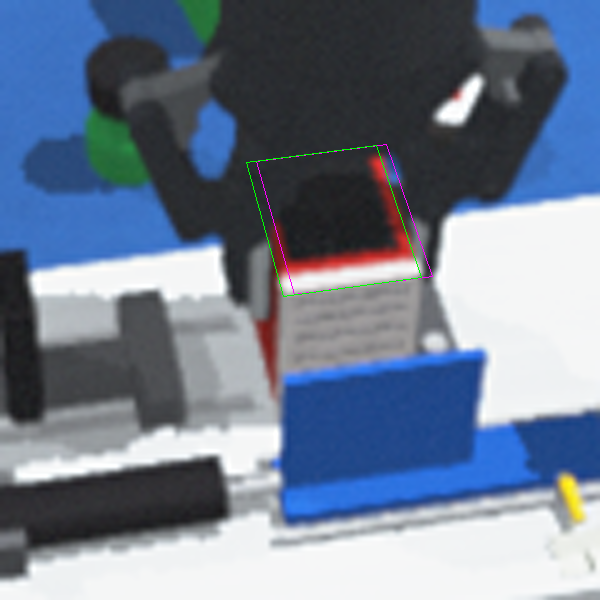

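Emit:
servo_tool(
  motion=[
    [[-1, 0, 0.6, 0, 0, 0], [0, 0, 0.6, 0, 0, 0], [0, 0, 0.4, 0, 0, 0], [0, 0, 0, 0, 0, 0]],
  ],
)

```text
time: 7.45
ee_pos: [0.5457, 0.0508, 0.0594]
tcp_rot: [180.0, 0.0, 173.8]
wrist_force: [-0.5, 0.1, -2.5]
opening: 0.0434
```

Emit:
servo_tool(
  motion=[
    [[0, 0, 0, 0, 0, 0], [0, 0, 0, 0, 0, 0], [0, 0, 0, 0, 0, 0], [0, 0, 0, 0, 0, 0]],
  ],
  gripper=60,
)

```text
time: 7.85
ee_pos: [0.5457, 0.0508, 0.0594]
tcp_rot: [180.0, 0.0, 173.8]
wrist_force: [0.2, 0.5, -0.3]
opening: 0.0601
```

Emit:
servo_tool(
  motion=[
    [[0, 0, -10, 0, 0, 0], [0, 0, -25, 0, 0, 0], [0, 0, -25, 0, 0, 0], [0, 0, -10, 0, 0, 0], [0, 0, 0, 0, 0, 0]],
  ],
)

```text
time: 8.35
ee_pos: [0.5466, 0.0509, 0.1312]
tcp_rot: [180.0, 0.2, 173.8]
wrist_force: [-0.3, 0.2, -0.5]
opening: 0.0602
```

```bash
python3 - <<'E'
from h import *
plan((0,-107.5,125,-180),4)
p=shot('scene'); im=cv2.cvtColor(p['color'],cv2.COLOR_RGB2BGR)[190:310,280:400]; im=cv2.resize(im,(600,600),interpolation=cv2.INTER_CUBIC)
P=np.load('P.npy')
for x,y in((-1,-3.5),):
  q=np.array([(proj(p,X)-(280,190)+.5)*5 for X in jw(P,[(x-30,y-22,78),(x+30,y-22,78),(x+30,y+22,78),(x-30,y+22,78)])]); cv2.polylines(im,[np.int32(q)],True,(0,255,0) if y else (255,0,255),1)
cv2.imwrite('pics/e.png',im)
E
```

```text
t 8.35 pos [0.5466 0.0509 0.1312] rot [179.96   0.18 173.82] open 60.2 goal [ 0.5335 -0.0523  0.125 ] dyaw 0.1 F [-0.3  0.2 -0.5]
[[[0.5, -26.0, 1.5, 0, 0, -0.0], [0.5, -26.0, 1.6, 0, 0, -0.0], [0.4, -26.0, 1.5, 0, 0, -0.0], [0.5, -26.0, 1.6, 0, 0, -0.0]]]
q [ 5.3  4.  -4.2 81.7 -0.  11.5]
```

View pics/e.png

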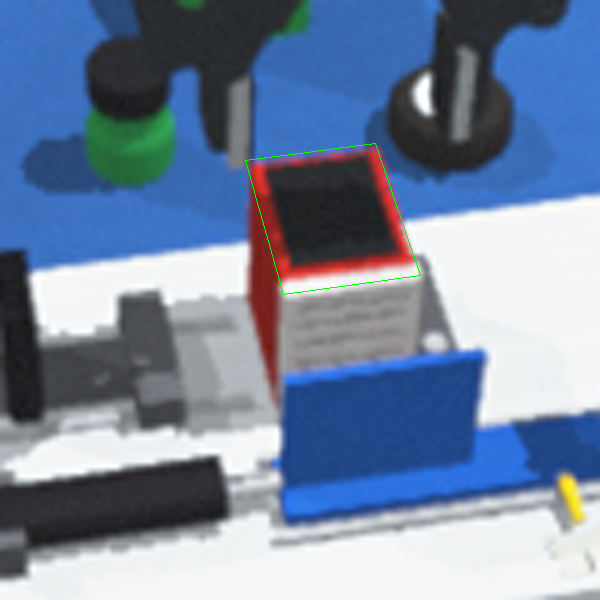

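Emit:
servo_tool(
  motion=[
    [[0.5, -26, 1.5, 0, 0, 0], [0.5, -26, 1.5, 0, 0, 0], [0.5, -26, 1.5, 0, 0, 0], [0.5, -26, 1.5, 0, 0, -0.002], [0, 0, 0, 0, 0, 0]],
  ],
  gripper=38,
)

```text
time: 8.9
ee_pos: [0.5314, -0.0546, 0.1215]
tcp_rot: [-180.0, -0.1, 173.8]
wrist_force: [-0.5, 0.2, 0.2]
opening: 0.038
```

```bash
python3 - <<'E'
from h import *
plan((0,-107.5,54,-180),4)
p=shot('scene'); im=cv2.cvtColor(p['color'],cv2.COLOR_RGB2BGR)[190:310,240:360]; im=cv2.resize(im,(600,600),interpolation=cv2.INTER_CUBIC)
cv2.imwrite('pics/f.png',im)
E
```

```text
t 8.9 pos [ 0.5314 -0.0546  0.1215] rot [-1.7997e+02 -1.5000e-01  1.7379e+02] open 38.0 goal [ 0.5335 -0.0523  0.054 ] dyaw 0.13 F [-0.5  0.2  0.2]
[[[-0.5, 0.6, 16.9, 0, 0, -0.001], [-0.5, 0.6, 16.9, 0, 0, -0.001], [-0.4, 0.6, 16.8, 0, 0, -0.001], [-0.5, 0.6, 16.9, 0, 0, -0.001]]]
q [-5.8  2.4 -6.9 80.9 -0.   0.4]
```

View pics/f.png

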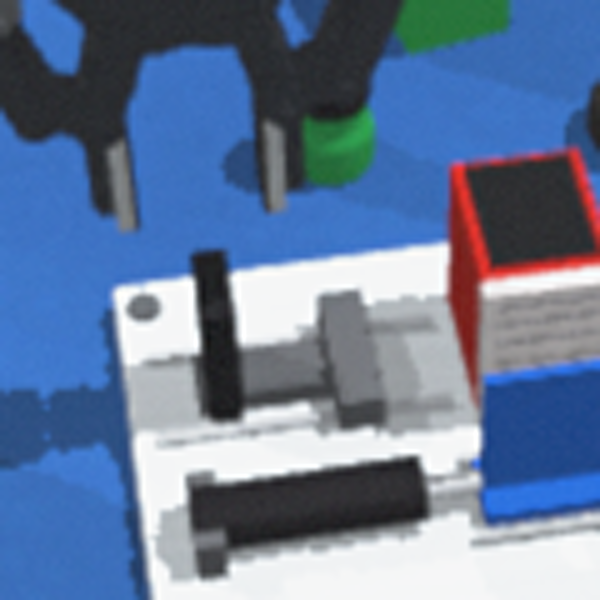

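Emit:
servo_tool(
  motion=[
    [[0, 0, 15, 0, 0, 0], [0, 0, 20, 0, 0, 0], [0, 0, 20, 0, 0, 0], [0, 0, 12, 0, 0, 0], [0, 0, 0, 0, 0, 0]],
  ],
)

```text
time: 9.45
ee_pos: [0.5311, -0.0515, 0.0536]
tcp_rot: [180.0, -0.2, 174.0]
wrist_force: [-0.0, 0.6, -0.6]
opening: 0.0384
```

Emit:
servo_tool(
  motion=[
    [[0, 0, 0, 0, 0, 0], [0, 0, 0, 0, 0, 0], [0, 0, 0, 0, 0, 0], [0, 0, 0, 0, 0, 0], [0, 0, 0, 0, 0, 0]],
  ],
  gripper=4,
  newtons=40,
)

```text
time: 9.95
ee_pos: [0.533, -0.0523, 0.0572]
tcp_rot: [180.0, 0.1, 173.9]
wrist_force: [-0.4, 1.9, 3.8]
opening: 0.0114
```

```bash
python3 - <<'E'
from h import *
plan((0,-74,54,-180),6)
p=shot('scene'); im=cv2.cvtColor(p['color'],cv2.COLOR_RGB2BGR)[190:310,240:360]; im=cv2.resize(im,(600,600),interpolation=cv2.INTER_CUBIC)
cv2.imwrite('pics/g.png',im)
E
```

```text
t 9.95 pos [ 0.533  -0.0523  0.0572] rot [1.7998e+02 8.0000e-02 1.7394e+02] open 11.4 goal [ 0.5371 -0.019   0.054 ] dyaw -0.02 F [-0.4  1.9  3.8]
[[[-0.1, 5.6, 0.5, 0, 0, 0.0], [-0.1, 5.6, 0.5, 0, 0, 0.0], [-0.1, 5.6, 0.5, 0, 0, 0.0], [-0.1, 5.6, 0.6, 0, 0, 0.0], [-0.1, 5.5, 0.5, 0, 0, 0.0]]]
[[[-0.0, 5.6, 0.6, 0, 0, 0.0]]]
q [ -5.6   3.7 -12.7  73.5   0.    0.4]
```

View pics/g.png

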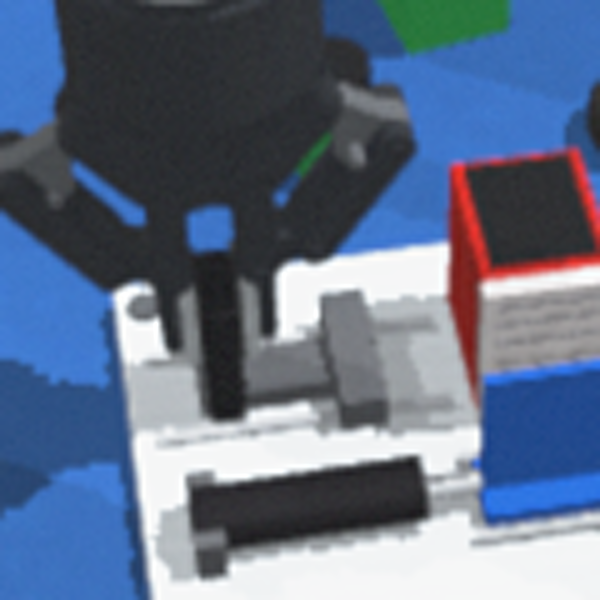

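Emit:
servo_tool(
  motion=[
    [[0, 4, 0, 0, 0, 0], [0, 6, 0, 0, 0, 0], [0, 6, 0, 0, 0, 0], [0, 6, 0, 0, 0, 0], [0, 4, 0, 0, 0, 0]],
  ],
)

```text
time: 10.5
ee_pos: [0.5356, -0.0271, 0.0572]
tcp_rot: [-179.9, 0.1, 173.9]
wrist_force: [-1.8, -4.5, 5.5]
opening: 0.0115
```

Emit:
servo_tool(
  motion=[
    [[0, 2, 0, 0, 0, 0], [0, 1.5, 0, 0, 0, 0], [0, 1, 0, 0, 0, 0], [0, 0.5, 0, 0, 0, 0], [0, 0, 0, 0, 0, 0]],
  ],
)

```text
time: 11.0
ee_pos: [0.5361, -0.0223, 0.0572]
tcp_rot: [-179.9, 0.1, 173.9]
wrist_force: [-0.9, -3.8, 6.5]
opening: 0.0112
```

```bash
python3 - <<'E'
from h import *
plan((0,-74,56,-180),4)
p=shot('scene'); im=cv2.cvtColor(p['color'],cv2.COLOR_RGB2BGR)[190:310,260:380]; im=cv2.resize(im,(600,600),interpolation=cv2.INTER_CUBIC)
cv2.imwrite('pics/h.png',im)
E
```

```text
t 11.0 pos [ 0.5361 -0.0223  0.0572] rot [-1.7991e+02  8.0000e-02  1.7390e+02] open 11.2 goal [ 0.5371 -0.019   0.056 ] dyaw 0.02 F [-0.9 -3.8  6.5]
[[[-0.1, 0.8, 0.3, 0, 0, -0.0], [-0.2, 0.9, 0.3, 0, 0, -0.0], [-0.1, 0.8, 0.3, 0, 0, -0.0], [-0.2, 0.9, 0.3, 0, 0, -0.0]]]
q [ -2.3   3.8 -12.5  73.5  -0.1   3.8]
```

View pics/h.png

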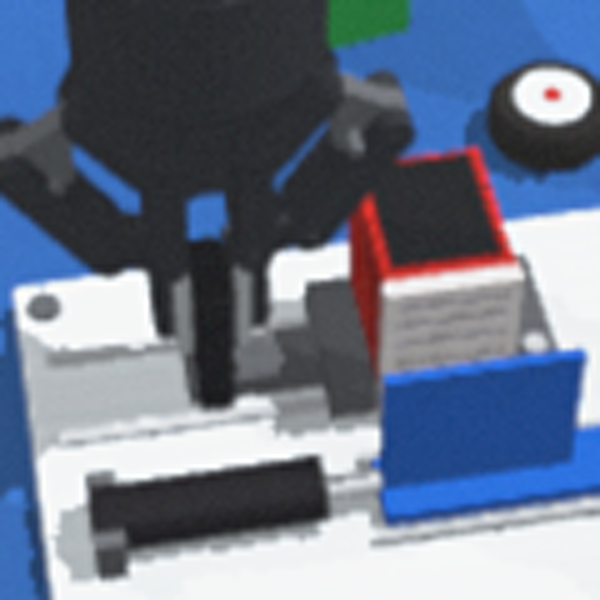

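Emit:
servo_tool(
  motion=[
    [[0, 1, 0, 0, 0, 0], [0, 1, 0, 0, 0, 0], [0, 0.5, 0, 0, 0, 0], [0, 0, 0, 0, 0, 0]],
  ],
)

```text
time: 11.45
ee_pos: [0.5364, -0.02, 0.0572]
tcp_rot: [-179.9, 0.1, 173.9]
wrist_force: [-2.3, -5.3, 5.4]
opening: 0.0114
```

Emit:
servo_tool(
  motion=[
    [[0, 0.5, 0, 0, 0, 0], [0, 0.5, 0, 0, 0, 0], [0, 0, 0, 0, 0, 0]],
  ],
)

```text
time: 11.75
ee_pos: [0.5365, -0.0194, 0.0572]
tcp_rot: [-179.8, 0.1, 173.9]
wrist_force: [-1.3, -7.1, 6.6]
opening: 0.0112
```

Emit:
servo_tool(
  motion=[
    [[0, 0.5, 0, 0, 0, 0], [0, 0.5, 0, 0, 0, 0], [0, 0, 0, 0, 0, 0]],
  ],
)

```text
time: 12.05
ee_pos: [0.5365, -0.0193, 0.0572]
tcp_rot: [-179.7, 0.1, 173.8]
wrist_force: [-2.5, -12.7, 7.0]
opening: 0.0117
```

Emit:
servo_tool(
  motion=[
    [[0, 0.3, 0, 0, 0, 0], [0, 0, 0, 0, 0, 0], [0, 0, 0, 0, 0, 0]],
  ],
)

```text
time: 12.35
ee_pos: [0.5365, -0.0193, 0.0572]
tcp_rot: [-179.7, 0.1, 173.8]
wrist_force: [-3.0, -14.8, 7.2]
opening: 0.0113
```

Emit:
servo_tool(
  motion=[
    [[0, 0, 0, 0, 0, 0], [0, 0, 0, 0, 0, 0], [0, 0, 0, 0, 0, 0], [0, 0, 0, 0, 0, 0]],
  ],
  gripper=34,
)

```text
time: 12.75
ee_pos: [0.5362, -0.0166, 0.0561]
tcp_rot: [180.0, -0.0, 174.0]
wrist_force: [-0.3, -0.2, 0.1]
opening: 0.0341
```

Emit:
servo_tool(
  motion=[
    [[0, 0, -15, 0, 0, 0], [0, 0, -30, 0, 0, 0], [0, 0, -30, 0, 0, 0], [0, 0, -20, 0, 0, 0], [0, 0, 0, 0, 0, 0]],
  ],
)

```text
time: 13.25
ee_pos: [0.5377, -0.0167, 0.1557]
tcp_rot: [180.0, 0.3, 173.9]
wrist_force: [0.7, -0.7, -0.5]
opening: 0.0342
```

```bash
python3 - <<'E'
from h import *
plan((60,85,145,-180),5)
p=shot('scene'); im=cv2.cvtColor(p['color'],cv2.COLOR_RGB2BGR)[190:310,260:380]; im=cv2.resize(im,(600,600),interpolation=cv2.INTER_CUBIC)
P=np.load('P.npy')
def L(pts,c):
  q=np.array([(proj(p,X)-(260,190)+.5)*5 for X in jw(P,pts)]); cv2.polylines(im,[np.int32(q)],True,c,1)
L([(-30,-22,78),(30,-22,78),(30,22,78),(-30,22,78)],(0,255,0))
L([(-25,-38,28),(25,-38,28),(25,-22,28),(-25,-22,28)],(0,255,0))
L([(-15,-80,69),(15,-80,69),(15,-68,69),(-15,-68,69)],(0,255,0))
cv2.imwrite('pics/i.png',im)
E
```

```text
t 13.25 pos [ 0.5377 -0.0167  0.1557] rot [179.97   0.33 173.95] open 34.2 goal [0.6136 0.1327 0.145 ] dyaw -0.03 F [ 0.7 -0.7 -0.5]
[[[-11.9, 31.3, 2.1, 0, 0, 0.0], [-11.9, 31.3, 2.1, 0, 0, 0.0], [-12.0, 31.3, 2.2, 0, 0, 0.0], [-11.9, 31.4, 2.1, 0, 0, 0.0], [-12.0, 31.3, 2.2, 0, 0, 0.0]]]
q [-1.8  2.1 -3.4 84.2  0.   4.3]
```

View pics/i.png

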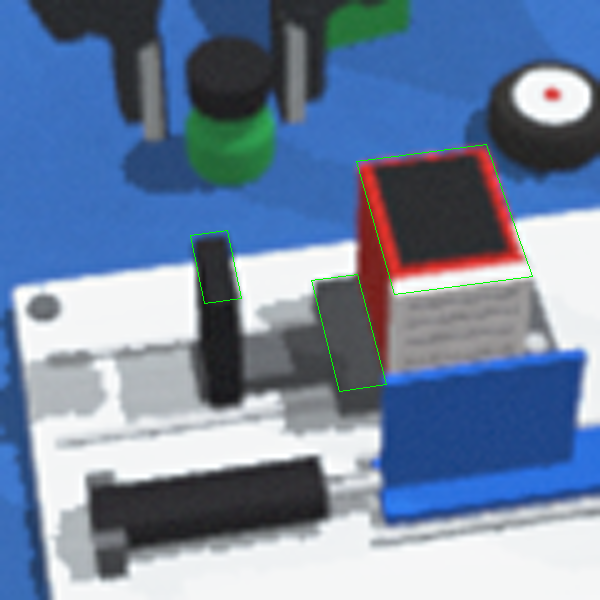

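Emit:
servo_tool(
  motion=[
    [[-11.9, 31.3, 2, 0, 0, 0], [-11.9, 31.3, 2, 0, 0, 0], [-12, 31.3, 2, 0, 0, 0], [-12, 31.3, 2, 0, 0, 0], [-12, 31.3, 2, 0, 0, 0]],
  ],
  gripper=38,
)

```text
time: 13.8
ee_pos: [0.6123, 0.1338, 0.1403]
tcp_rot: [-180.0, -0.1, 173.9]
wrist_force: [-0.3, -0.1, 0.0]
opening: 0.0376
```

Emit:
servo_tool(
  motion=[
    [[0, 0, 0, 0, 0, 0], [0, 0, 0, 0, 0, 0]],
  ],
)

```text
time: 14.0
ee_pos: [0.6118, 0.133, 0.14]
tcp_rot: [-179.9, -0.1, 174.0]
wrist_force: [0.4, -0.6, -0.2]
opening: 0.038
```

```bash
python3 - <<'E'
from h import *
plan((60,85,60,-180),5)
p=shot('scene'); im=cv2.cvtColor(p['color'],cv2.COLOR_RGB2BGR)[180:320,310:450]; im=cv2.resize(im,(600,600),interpolation=cv2.INTER_CUBIC)
cv2.imwrite('pics/j.png',im)
E
```

```text
t 14.0 pos [0.6118 0.133  0.14  ] rot [-1.7995e+02 -1.2000e-01  1.7401e+02] open 38.0 goal [0.6136 0.1327 0.06  ] dyaw -0.09 F [ 0.4 -0.6 -0.2]
[[[-0.4, -0.0, 16.0, 0, 0, 0.0], [-0.4, -0.0, 16.0, 0, 0, 0.0], [-0.3, -0.0, 16.0, 0, 0, 0.0], [-0.4, -0.0, 16.0, 0, 0, 0.0], [-0.3, -0.1, 16.0, 0, 0, 0.0]]]
q [12.3 14.8  9.1 84.4 -0.  18.3]
```

View pics/j.png

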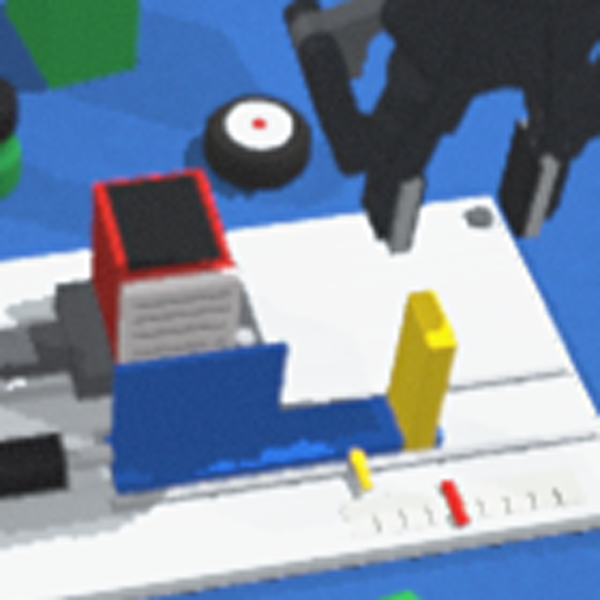

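Emit:
servo_tool(
  motion=[
    [[-0.5, 0, 16, 0, 0, 0], [-0.5, 0, 20, 0, 0, 0], [-0.5, 0, 20, 0, 0, 0], [0, 0, 16, 0, 0, 0], [0, 0, 8, 0, 0, 0]],
  ],
)

```text
time: 14.55
ee_pos: [0.6129, 0.1314, 0.0597]
tcp_rot: [-180.0, -0.1, 173.9]
wrist_force: [-0.4, 0.1, -0.0]
opening: 0.0378
```

Emit:
servo_tool(
  motion=[
    [[0, 0, 0, 0, 0, 0], [0, 0, 0, 0, 0, 0], [0, 0, 0, 0, 0, 0], [0, 0, 0, 0, 0, 0], [0, 0, 0, 0, 0, 0]],
  ],
  gripper=3,
  newtons=50,
)

```text
time: 15.05
ee_pos: [0.6139, 0.1323, 0.0619]
tcp_rot: [-180.0, 0.0, 173.9]
wrist_force: [-2.0, -2.1, 2.2]
opening: 0.0112
```

```bash
python3 - <<'E'
from h import *
P=np.load('P.npy')
plan((60,116,60,-180),6)
p=shot('scene'); im=cv2.cvtColor(p['color'],cv2.COLOR_RGB2BGR)[240:320,330:410]; im=cv2.resize(im,(640,640)[:1]*2,interpolation=cv2.INTER_CUBIC)
im=cv2.resize(im,(600,600)); cv2.imwrite('pics/k.png',im)
# red mark
c=p['color'].astype(int); m=(c[...,0]>150)&(c[...,1]<90)&(c[...,2]<90); m[:250]=0
y,x=np.nonzero(m); print(len(x)); X=back(p,(x.mean(),y.mean()),.0125); d=X[:2]-P[:2]; print('mark', x.mean(),y.mean(),np.array([[np.cos(P[2]),np.sin(P[2])],[-np.sin(P[2]),np.cos(P[2])]])@d*1000)
E
```

```text
t 15.05 pos [0.6139 0.1323 0.0619] rot [-1.7999e+02  4.0000e-02  1.7393e+02] open 11.2 goal [0.6169 0.1636 0.06  ] dyaw -0.01 F [-2.  -2.1  2.2]
[[[0.1, 5.2, 0.3, 0, 0, 0.0], [0.1, 5.2, 0.3, 0, 0, 0.0], [0.0, 5.3, 0.3, 0, 0, 0.0], [0.1, 5.2, 0.3, 0, 0, 0.0], [0.0, 5.3, 0.4, 0, 0, 0.0]]]
[[[0.1, 5.2, 0.3, 0, 0, 0.0]]]
q [12.2 16.   1.9 75.8 -0.  18.2]
20
mark 437.85 300.75 [109.54379881 123.474811  ]
```

View pics/k.png

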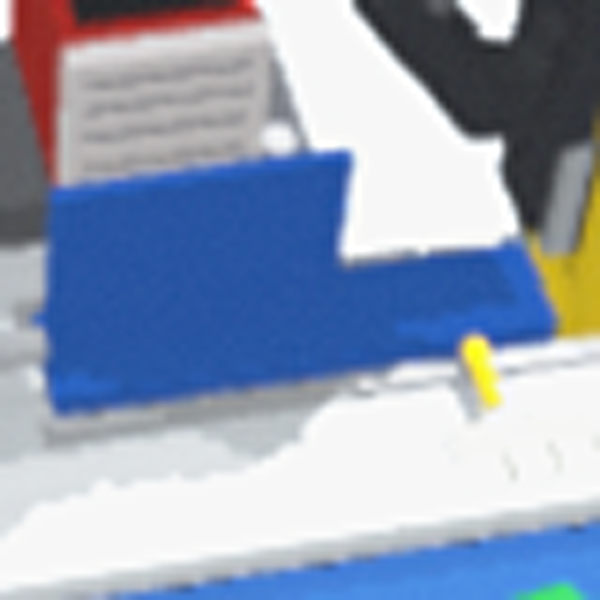

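Emit:
servo_tool(
  motion=[
    [[0, 4, 0, 0, 0, 0], [0, 6, 0, 0, 0, 0], [0, 6, 0, 0, 0, 0], [0, 6, 0, 0, 0, 0], [0, 6, 0, 0, 0, 0]],
  ],
)

```text
time: 15.6
ee_pos: [0.6168, 0.16, 0.0619]
tcp_rot: [-179.9, 0.0, 173.9]
wrist_force: [-2.4, -7.1, 4.5]
opening: 0.0113
```

Emit:
servo_tool(
  motion=[
    [[0, 2, 0, 0, 0, 0], [0, 1, 0, 0, 0, 0], [0, 0, 0, 0, 0, 0], [0, 0, 0, 0, 0, 0]],
  ],
)

```text
time: 16.0
ee_pos: [0.6172, 0.1628, 0.0619]
tcp_rot: [-179.9, 0.0, 173.9]
wrist_force: [-2.7, -6.0, 4.0]
opening: 0.0113
```

```bash
python3 - <<'E'
from h import *
P=np.load('P.npy')
plan((60,116,60,-180),1)
p=shot('scene'); im=cv2.cvtColor(p['color'],cv2.COLOR_RGB2BGR)[260:320,380:440]; im=cv2.resize(im,(600,600),interpolation=cv2.INTER_CUBIC)
for y,c in((86,(255,0,0)),(91,(0,255,0)),(96,(255,0,0))):
  q=np.array([(proj(p,X)-(380,260)+.5)*10 for X in jw(P,[(75,y,12.5),(112,y,12.5)])]); cv2.polylines(im,[np.int32(q)],False,c,1)
cv2.imwrite('pics/l.png',im)
p=shot('top'); im=cv2.cvtColor(p['color'],cv2.COLOR_RGB2BGR)[180:300,225:345]; cv2.imwrite('pics/l2.png',cv2.resize(im,(600,600),interpolation=cv2.INTER_CUBIC))
E
```

```text
t 16.0 pos [0.6172 0.1628 0.0619] rot [-1.7993e+02  4.0000e-02  1.7391e+02] open 11.3 goal [0.6169 0.1636 0.06  ] dyaw 0.01 F [-2.7 -6.   4. ]
[[[0.4, 0.8, 1.9, 0, 0, -0.0]]]
q [14.8 17.4  3.6 76.2 -0.1 20.9]
```

View pics/l.png

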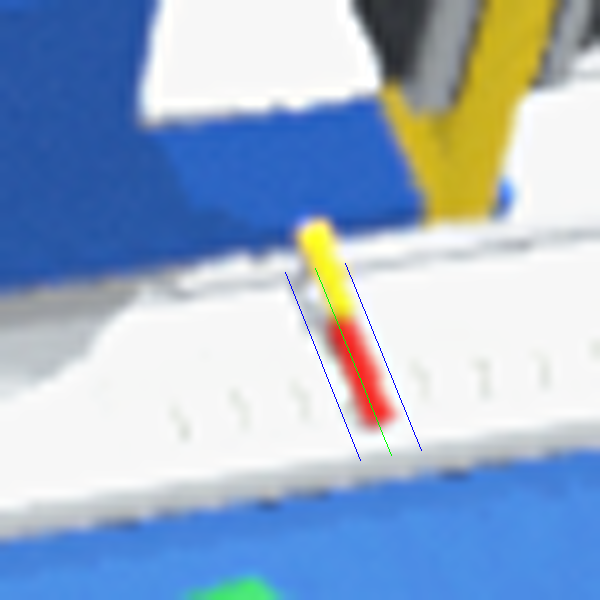

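View pics/l2.png

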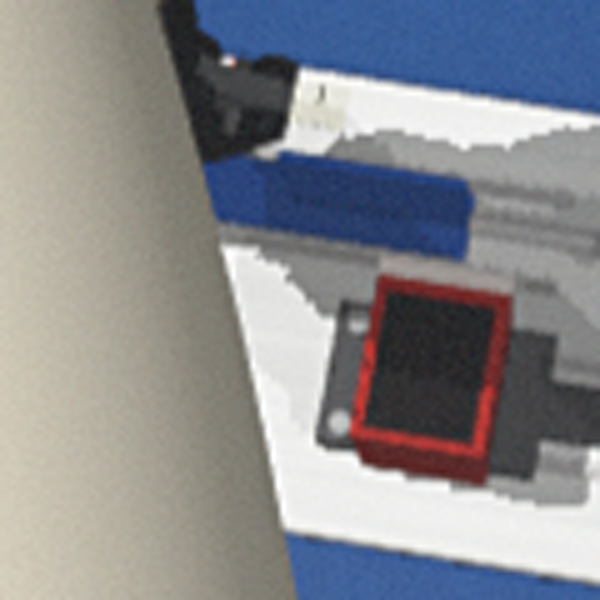

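Emit:
servo_tool(
  motion=[
    [[0, 0.4, 0, 0, 0, 0], [0, 0, 0, 0, 0, 0], [0, 0, 0, 0, 0, 0], [0, 0, 0, 0, 0, 0], [0, 0, 0, 0, 0, 0]],
  ],
)

```text
time: 16.6
ee_pos: [0.6172, 0.163, 0.0619]
tcp_rot: [-179.9, 0.0, 173.9]
wrist_force: [-3.3, -7.1, 4.7]
opening: 0.0112
```

```bash
python3 - <<'E'
from h import *
P=np.load('P.npy')
plan((60,116,60,-180),1)
p=shot('scene'); x0,y0=290,190; im=cv2.cvtColor(p['color'],cv2.COLOR_RGB2BGR)[y0:y0+150,x0:x0+150]; im=cv2.resize(im,(600,600),interpolation=cv2.INTER_CUBIC)
def L(pts,c,cl=True):
  q=np.array([(proj(p,X)-(x0,y0)+.5)*4 for X in jw(P,pts)]); cv2.polylines(im,[np.int32(q)],cl,c,1)
L([(-30,-22,78),(30,-22,78),(30,22,78),(-30,22,78)],(0,255,0)); L([(-25,-38,28),(25,-38,28),(25,-22,28),(-25,-22,28)],(0,255,0)); L([(80,91,12),(112,91,12)],(0,255,0),False)
cv2.imwrite('pics/m.png',im)
E
```

```text
t 16.6 pos [0.6172 0.163  0.0619] rot [-1.7993e+02  4.0000e-02  1.7391e+02] open 11.2 goal [0.6169 0.1636 0.06  ] dyaw 0.01 F [-3.3 -7.1  4.7]
[[[0.4, 0.5, 1.9, 0, 0, -0.0]]]
q [14.8 17.4  3.6 76.2 -0.1 20.9]
```

View pics/m.png

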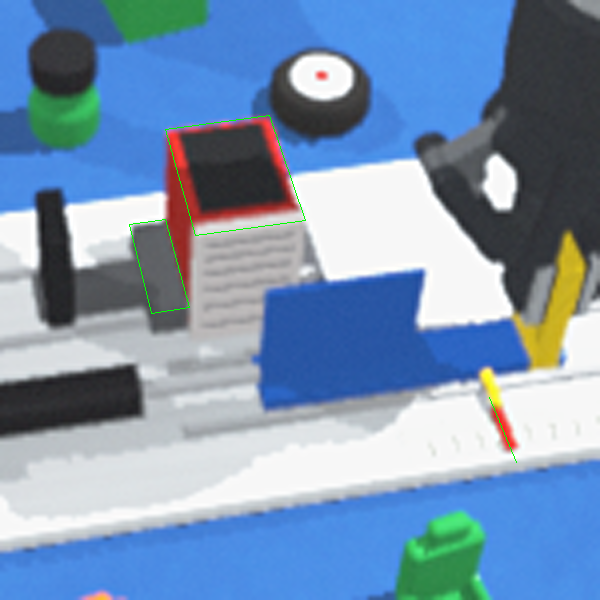

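The picture shows the cabinet and jaw on the expected outlines, front to the mask. The yellow pointer (about 488,385) runs straight into the red mark (505,430). I'm handing in while holding.

```bash
python3 -c "
from workcell import bot
print(bot.job_done())"
```

```text
the job is handed in; nothing more can be done
None
```

I gave the cabinet its quarter turn, seated it, clamped it with the loose jaw and pulled the mask to the red mark. I handed in at about 16.6 s with the gripper still holding the yellow handle; no verdict was reported.

- **Cabinet:** The white front faces the mask. In the last picture it sits flat, on the outline expected for the seat centre, within about 2 mm in jig x.
- **Jaw:** I pushed it until it stopped, with about 15 N on the wrist. The gripper stopped at jig y -74.3 mm, against -74 expected for snug. The gripper moved about 3 mm towards the fixed jaw as it let go of the tab. The picture afterwards shows the jaw still against the cabinet.
- **Mask:** I pulled it about 30.5 mm, which puts the pointer at about jig y 90.5–91 mm. The mark measured 90 mm from the top camera and 92 mm from the scene camera. In the last picture the pointer runs straight into the mark. The grip was set to 50 N, with a steady spring pull of about 7 N.
- **Bystanders:** The gripper did not touch them. The jar, the wheel and the part of the green seat in view look unmoved. The orange seat is mostly out of the last picture, and I measured none of them again at the end.
- **A check that disagreed:** One colour-threshold reading of the mark gave jig y 123 mm. It came from only 20 stray red pixels, so I dropped it in favour of the direct views.

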